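# Clip the cabinet key's snap hook into the anchor eye

## Task

Put the cabinet key away: take the key that has the snap hook by its fob and, keeping it flat, push the hook's sprung gate against the upright round bar of the closed eye until the bar is inside the hook and the gate has snapped shut behind it, then let go and leave it lying there on the worktop. There is a second anchor with only an open pin, which is the wrong place, and a second key with a plain closed ring, which must stay where it lies.

Things in the scene. Friction and masses are not known exactly. Their poses are not given: they have to be found in the camera images.
- snap_key: Loose key lying flat, 160x90x14 mm, about 0.12 kg: snap hook, fob behind, blade to x=-91 mm. Origin: underside, middle of the hook's back bar; +x: the way the gate faces (the push direction, roughly away from the robot); +y: nose side. Hook: D of 10 mm bar up to 11 mm high, arms centred at y=+40 and -37 mm, front x=69 mm. Nose ends at y=31 mm (inner edge 26 mm).
- snap_key_fob (a point): Middle of the key's grey plastic fob, the grip, 7 mm above the key's underside and 30 mm behind its origin (key x=-30 mm, y=0); axes as the key's. The fob is a block 46 mm long (x), 26 mm wide (y), 14 mm high, free on both sides: hold it from above across y.
- snap_key_gate (a joint): Sprung gate, 7 mm steel rod 51 mm long, turning level about key x=62, y=-27 mm. 0 rad shut, tip at the nose; swings in to 1.2 rad; 1 to 3 N; shuts by itself. A bar near the hinge cannot pass: it must meet the gate at key y=+2 to +20 mm, best +13, pushed straight along x; at +13 it slips past the tip at about key x=30 mm and is well inside at x=16 mm.
- eye_anchor: Fixed anchor with closed eye: foot plate 40x105x4 mm (y -26 to +79), upright 7 mm steel bar, 20 mm square post 60 mm high at y=+56 mm; the bar bends over at 36 mm into the post at 50 mm height; 42 mm clear between. Origin: bar axis at worktop height; +x roughly away from the robot: push the hook that way, just above the plate, nose between bar and post. The unlisted one has an open pin.
- ring_key: The other key, to be left alone: same fob and blade, but a plain closed steel ring of 78 mm outer diameter instead of the hook. Origin and axes as for the snap key (ring centre at x=33 mm).
Mind the look-alikes: they are no part of the job. What is shaped like the eye_anchor but green is not meant.

How it is judged:
By the outcome, as a careful person would: the job done as asked, in the order asked, and still so for the second after the job is handed in, with the robot touching nothing.
It also fails if it takes over 48 s, if anything falls off the work surface, if the arm or the gripper's body presses on something with over 40 N, if the wrist force passes 120 N, or if a joint passes its speed limit or range.

## Robot

A 6-joint arm with a two-finger parallel gripper is mounted at the origin on a cart in front of the work surface, level with it; the furniture and walls round the work are solid. World frame = base frame: x ahead of the robot, y to its left, z up, the work surface at z = 0. Lengths are in m, angles in degrees, forces in N, time in s.
With the tool pointing down it reaches from about 0.375 to 0.9 m from the base axis. Payload 3.1 kg.
Tool frame: the origin (TCP) lies on the centre line of the jaws, within the pads' length; the fingertips stand 25 mm ahead of it and the grasp point (between the pads) lies 6 mm ahead of it; z points along the fingers, y is the line along which they close (so a half turn about z gives the same grasp; the last joint's range is limited). The gripper opens to 87 mm and grips with 3 to 60 N. Pads are 19 mm wide; open, the fingers measure 117 mm over their backs; the gripper's body (75 mm by 190 mm) begins 51 mm behind the grasp point.
Start: joints at [55.548, 30.224, 82.088, -0, 67.689, -10.227], TCP at [0.256, 0.57, 0.248] pointing down, gripper open.
Joint ranges: [-176.69, 176.69], [-43.24, 126.21], [12.49, 139.97], [-82, 262], [0, 151.66], [-163.58, 163.58]. Speed limits (degrees/s): [159.86, 159.86, 180, 180, 180, 180].

## Interface

Orientations are given as a 3x3 rotation matrix whose columns are the frame's x, y, z axes.
In Python, from rig import * gives the robot as it stands.
- The arm moves only by the tool step_arm, never from a script. Its argument "steps" is a list of rows, each a list of 7 numbers: the shift along the tool's x, y, z normalised to -1 to 1, where 1 is 0.3 m, then the turn, a rotation vector about the tool's x, y, z normalised to -1 to 1, where 1 is 45 degrees, then the gripper's target within -1 to 1 (shut at 1, half-way at 0, fully open at -1). A call has 1 to 8 rows; each row is the pose to reach, as a shift and turn from the pose commanded when the call began, along the tool's axes at that moment; what a row does not reach only later rows make up. A row lasts 1/12 s, in which the tool goes at most 41.7 mm and 7.16 degrees, less where a joint would pass 70% of its speed; a pose out of reach is approached as far as the arm can. A call with a number of a shift or a turn outside -1 to 1 is refused whole. A call with a gripper value outside its range is refused whole. The fingers move at their own pace and stop on an object; the grip force is fixed at half the most. Time passes only in rows, so rows that repeat a pose let the fingers close. It gives the time, the measured TCP pose, the force, the opening and the grip force at its end, in the units of the state.
- read_state(): the state, without advancing time (a new reading comes with each control period).
- capture(name): name is "scene" or "top"; returns a dict with "image" (420x560x3 uint8, red, green, blue), "vertical_fov" (degrees; the focal length in pixels is half the picture's height over the tangent of half this angle, whatever the lens; pixels are square), "cx", "cy" (the principal point, pixels), "k1" (the pictures are not rectified: a ray, as slopes to the right and down, at radius r is drawn at 1 + k1 r^2 times it, then the intrinsics apply), "world_from_camera" (4x4, takes a point from camera to world coordinates). Camera axes: x right, y down, z forward; pixel columns grow to the right and rows downward; lengths in m; the calibration is good to about 2 mm. A picture is of the moment at which its call begins. There is no depth.
- hand_in(): hands the job in; it is judged then, once.
The state is a dict: "time_s": time; "joint_positions": joint angles; "qvel": joint speeds; "tau": joint torques, N m; "position": TCP position; "tcp_rot": TCP orientation; "force": force on the tool from outside, world axes, zero at the start; "moment": the same for the moment, N m; "opening": opening from 0.0 (shut) to 1.0 (fully open); "grasp_force": force on a finger pad.
Only numpy, scipy, OpenCV 4.12 (cv2) and the standard library are available. Lean on these libraries where they do the work, as an engineer would, in place of code of your own. Each camera call takes 0.05 s, during which the arm holds its last target. There are 200 camera calls.

## Working session

There is one attempt and no reset: what is moved stays moved. The work goes in short steps, Python scripts to look and compute and a tool call to move; the robot and the scene stay as the last step left them, time stands still between calls to the robot, and variables do not carry over. Pictures are saved under pics/ and viewed, at most 10 in all, crops included, and the job is handed in when it is done.

Besides the shell and the picture viewer there is one more tool, called after "Emit:" as a command line: name --pt "numbers of a row" for each row, then --argument value for the rest. step_arm: Moves the arm, as the interface text tells. Scaled input: -1 to 1 covers 0.3 m each way for a shift and 45 degrees each way for a turn. Its arguments: {"type":"object","properties":{"steps":{"type":"array"}},"required":["steps"]}

```bash
ls; mkdir -p pics; cat > h.py <<'E'
from rig import *
import numpy as np, cv2
def snap(cam,name,crop=None,scale=1):
    c=capture(cam); np.savez('pics/'+name+'.npz',**{k:v for k,v in c.items()})
    im=c['image'][:,:,::-1]
    if crop: u0,v0,u1,v1=crop; im=im[v0:v1,u0:u1]
    if scale!=1: im=cv2.resize(im,None,fx=scale,fy=scale,interpolation=cv2.INTER_CUBIC)
    cv2.imwrite('pics/'+name+'.png',im); return c
def K(c):
    f=210/np.tan(np.radians(c['vertical_fov'])/2); return f,float(c['cx']),float(c['cy']),float(c['k1'])
def w(c,u,v,z=0.):
    f,cx,cy,k=K(c); d=np.array([(u-cx)/f,(v-cy)/f]); s=d.copy()
    for _ in range(30): s=d/(1+k*(s@s))
    T=np.array(c['world_from_camera']); r=T[:3,:3]@np.r_[s,1]; o=T[:3,3]
    return o+r*(z-o[2])/r[2]
def px(c,p):
    f,cx,cy,k=K(c); T=np.array(c['world_from_camera']); q=T[:3,:3].T@(np.array(p)-T[:3,3]); s=q[:2]/q[2]; s=s*(1+k*(s@s)); return s*f+[cx,cy]
E
python3 - <<'E'
from h import *
for n in('scene','top'):
    c=snap(n,n+'0',scale=1.4); print(n,K(c),np.round(c['world_from_camera'],3).tolist())
s=read_state();print(s['position'],s['tcp_rot'],s['time_s'])
E
```

```text
pics
scene (np.float64(420.0521448866064), 279.42565669643074, 214.7181778587549, -0.12355453512479571) [[0.823, -0.405, 0.398, 0.126], [-0.568, -0.563, 0.601, -0.577], [-0.019, -0.721, -0.693, 0.726], [0.0, 0.0, 0.0, 1.0]]
top (np.float64(398.06713665111795), 275.9950374118817, 199.5173173033878, -0.09603112004672511) [[0.091, -0.974, 0.206, 0.315], [-0.996, -0.088, 0.023, -0.01], [-0.004, -0.208, -0.978, 1.064], [0.0, 0.0, 0.0, 1.0]]
[0.25608063 0.56946653 0.24666145] [[-9.11950426e-01  4.10298900e-01 -1.11023045e-03]
 [ 4.10300258e-01  9.11949035e-01 -1.62946690e-03]
 [ 3.43905111e-04 -1.94152087e-03 -9.99998056e-01]] 0.1
```

View pics/scene0.png

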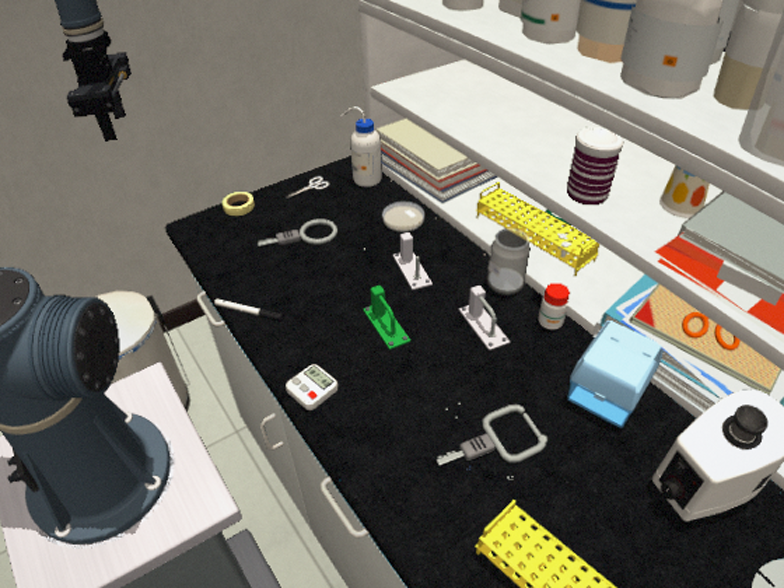

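View pics/top0.png

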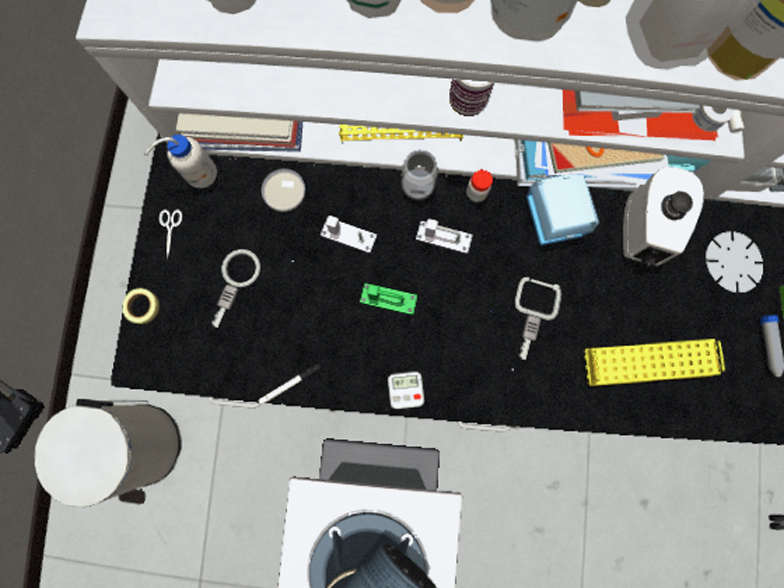

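The scene picture shows the snap key at (505,437) and the white closed eye at (485,317). The open pin is at (412,262), the green look-alike at (387,318) and the ring key at (300,234). In the top picture the snap key is at (535,310) and the eye at (443,235). Next I'll enlarge both pictures around the key and eye.

```bash
python3 - <<'E'
from h import *
a=cv2.imread('pics/top0.png'); 
for n,(u0,v0,u1,v1) in {'scene':(300,190,410,345),'top':(290,145,410,265)}.items():
    im=np.load(f'pics/{n}0.npz')['image'][v0:v1,u0:u1,::-1]
    s=600/(v1-v0) if n=='top' else 590/(v1-v0)
    s=5 if n=='top' else 3.8
    cv2.imwrite(f'pics/{n}_c.png',cv2.resize(im,None,fx=s,fy=s,interpolation=cv2.INTER_CUBIC))
E
```

```text
(no output)
```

View pics/top_c.png

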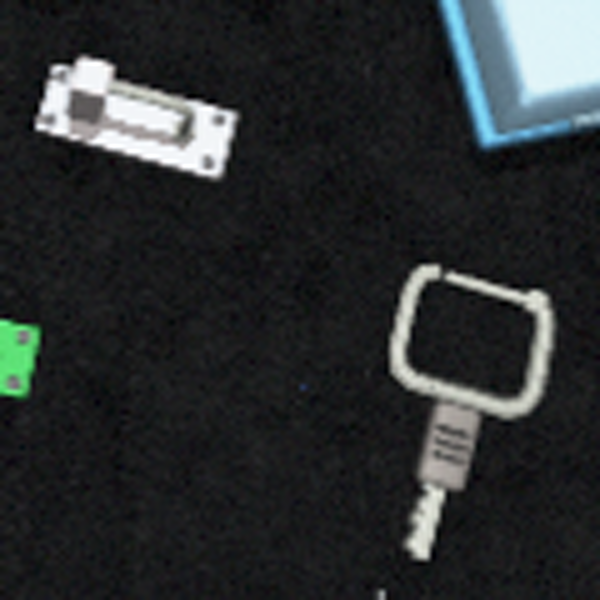

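View pics/scene_c.png

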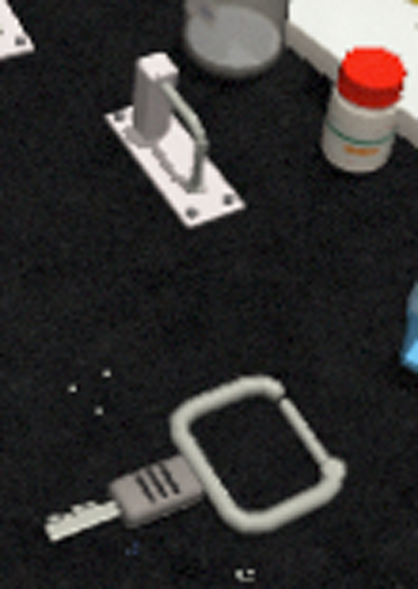

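Top crop: the eye plate's corners are at (35,129), (50,65), (240,110) and (222,180). The key's nose is at top-left (435,268), the gate runs to (545,295), the fob is at (450,445) and the blade tip is at (418,557). Scene crop: the bar foot is at (197,190), the plate corners are at (105,115), (192,227) and (245,207), and the fob is around (155,487). I'll fit planar poses to these points.

```bash
cat > fit.py <<'E'
from h import *
from scipy.optimize import least_squares
def fit(obs,x0):
    # obs: (cam,u,v,(x,y,z)mm)
    def r(p,full=False):
        R=np.array([[np.cos(p[2]),-np.sin(p[2])],[np.sin(p[2]),np.cos(p[2])]]); o=[]
        for c,u,v,m in obs:
            m=np.array(m)/1000; P=np.r_[R@m[:2]+p[:2],m[2]]; o+=list(px(c,P)-[u,v])
        return np.array(o)
    s=least_squares(r,x0,loss='soft_l1'); return s.x,r(s.x).reshape(-1,2)
E
python3 - <<'E'
from fit import *
T=dict(np.load('pics/top0.npz'));S=dict(np.load('pics/scene0.npz'))
t=lambda u,v,*m:(T,290+(u-2)/5,145+(v-2)/5,m)
s=lambda u,v,*m:(S,300+(u-1.4)/3.8,190+(v-1.4)/3.8,m)
A=[t(35,129,-20,79,4),t(50,65,20,79,4),t(240,110,20,-26,4),t(222,180,-20,-26,4),
 s(105,115,-20,79,4),s(192,227,-20,-26,4),s(245,207,20,-26,4),s(197,190,0,0,4)]
Kk=[t(418,557,-91,0,5),t(440,486,-53,0,14),t(417,480,-53,13,14),t(462,490,-53,-13,14),t(398,325,30,45,5),t(552,345,30,-42,5),t(440,268,69,31,6),
 s(47,530,-91,0,5),s(111,490,-53,13,14),s(123,516,-53,-13,14)]
for n,o in(('eye',A),('key',Kk)):
    for name,oo in(('both',o),('top',[q for q in o if q[0] is T])):
        p,r=fit(oo,[.6,-.1,0.]); print(n,name,np.round(p[:2],4),np.degrees(p[2]).round(2)); print(np.round(r,1).tolist() if name=='both' else '')
print(w(T,310,150,0.2),'bluebox',w(T,386,174,0.))
E
```

```text
eye both [ 0.6309 -0.1164] -9.99
[[0.2, 0.4], [0.8, -0.1], [-0.6, 0.4], [-0.3, -0.2], [0.1, 0.5], [-0.3, 0.1], [0.5, -0.3], [-0.1, -0.5]]
eye top [ 0.6314 -0.1164] -9.65

key both [ 0.4976 -0.2762] -13.29
[[-0.5, -0.0], [-0.2, 0.3], [-0.3, -0.1], [0.1, 1.0], [-0.2, -1.3], [-0.5, 4.6], [0.2, -1.7], [0.7, 1.3], [-1.1, -2.4], [1.6, 1.4]]
key top [ 0.498  -0.2765] -12.46

[ 0.6196111  -0.05658073  0.2       ] bluebox [ 0.63975596 -0.28413685  0.        ]
```

Emit:
step_arm --pt "-0.95 -0.63 0 0 0 -0.26 -0.3" --pt "-0.95 -0.63 0 0 0 -0.26 -0.3" --pt "-0.95 -0.63 0 0 0 -0.26 -0.3" --pt "-0.95 -0.63 0 0 0 -0.26 -0.3" --pt "-0.95 -0.63 0 0 0 -0.26 -0.3" --pt "-0.95 -0.63 0 0 0 -0.26 -0.3" --pt "-0.95 -0.63 0 0 0 -0.26 -0.3" --pt "-0.95 -0.63 0 0 0 -0.26 -0.3"

```text
time_s: 0.77
position: [0.4338, 0.2872, 0.2473]
tcp_rot: [[-0.976, 0.217, -0.001], [0.217, 0.976, -0.0], [0.001, -0.0, -1.0]]
force: [0.7, 0.7, 1.2]
opening: 0.656
grasp_force: 0.0
```

```bash
cat > go.py <<'E'
from rig import *
import numpy as np,sys
from scipy.spatial.transform import Rotation as Ro
# usage: go.py x y z yaw_of_y_axis_frame(key yaw deg): tool y // key y, tool x // -key x
x,y,z,a=map(float,sys.argv[1:5]); s=read_state(); R=np.array(s['tcp_rot']); p=np.array(s['position'])
c,d=np.cos(np.radians(a)),np.sin(np.radians(a))
Rt=np.array([[-c,-d,0],[-d,c,0],[0,0,-1]])
print('p',p.round(4),'yaw',np.degrees(np.arctan2(-R[1,0],-R[0,0])).round(2),'t',s['time_s'],'op',s['opening'],'F',np.round(s['force'],1),'gf',s['grasp_force'])
print('shift',(R.T@(np.array([x,y,z])-p)/.3).round(3),'turn',(np.degrees(Ro.from_matrix(R.T@Rt).as_rotvec())/45).round(3))
E
python3 go.py 0.50 -0.02 0.22 -12.5
```

```text
p [0.4338 0.2872 0.2473] yaw -12.51 t 0.7667 op 0.6561105434507943 F [0.7 0.7 1.2] gf 0.0
shift [-0.437 -0.952  0.091] turn [-0.    -0.001 -0.   ]
```

Emit:
step_arm --pt "-0.44 -0.95 0.09 0 0 0 -0.3" --pt "-0.44 -0.95 0.09 0 0 0 -0.3" --pt "-0.44 -0.95 0.09 0 0 0 -0.3" --pt "-0.44 -0.95 0.09 0 0 0 -0.3" --pt "-0.44 -0.95 0.09 0 0 0 -0.3" --pt "-0.44 -0.95 0.09 0 0 0 -0.3" --pt "-0.44 -0.95 0.09 0 0 0 -0.3" --pt "-0.44 -0.95 0.09 0 0 0 -0.3"

```text
time_s: 1.43
position: [0.5014, -0.0218, 0.2201]
tcp_rot: [[-0.976, 0.219, 0.001], [0.219, 0.976, -0.001], [-0.001, -0.001, -1.0]]
force: [0.1, 0.4, -1.5]
opening: 0.651
grasp_force: 0.0
```

Emit:
step_arm --pt "-0.08 -0.83 0.33 0 0 0 -0.3" --pt "-0.08 -0.83 0.33 0 0 0 -0.3" --pt "-0.08 -0.83 0.33 0 0 0 -0.3" --pt "-0.08 -0.83 0.33 0 0 0 -0.3" --pt "-0.08 -0.83 0.33 0 0 0 -0.3" --pt "-0.08 -0.83 0.33 0 0 0 -0.3" --pt "-0.08 -0.83 0.33 0 0 0 -0.3" --pt "-0.08 -0.83 0.33 0 0 0 -0.3"

```text
time_s: 2.1
position: [0.4692, -0.2703, 0.1197]
tcp_rot: [[-0.975, 0.222, -0.001], [0.222, 0.975, -0.0], [0.001, -0.001, -1.0]]
force: [-0.1, -0.2, 0.1]
opening: 0.646
grasp_force: 0.0
```

```bash
python3 go.py 0.4687 -0.2697 0.028 -12.8; python3 - <<'E'
from h import *
c=snap('scene','s1',(290,190,440,350),3.7)
E
```

```text
p [ 0.4692 -0.2703  0.1197] yaw -12.81 t 2.1 op 0.6456191834736997 F [-0.1 -0.2  0.1] gf 0.0
shift [0.002 0.002 0.306] turn [-0.001 -0.001 -0.   ]
```

View pics/s1.png

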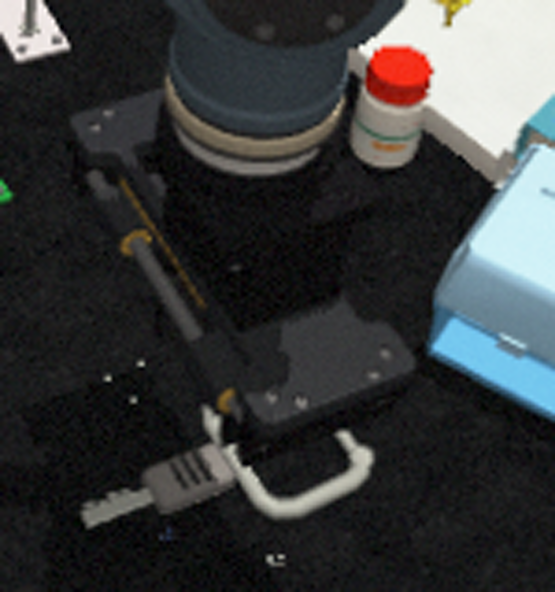

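The fob is at (188,473) in the crop, and the open jaws straddle it with free space on both sides. I'll go down and grip.

Emit:
step_arm --pt "0 0 0.12 0 0 0 -0.3" --pt "0 0 0.2 0 0 0 -0.3" --pt "0 0 0.27 0 0 0 -0.3" --pt "0 0 0.308 0 0 0 -0.3" --pt "0 0 0.308 0 0 0 -0.3" --pt "0 0 0.308 0 0 0 1" --pt "0 0 0.308 0 0 0 1" --pt "0 0 0.308 0 0 0 1"

```text
time_s: 2.82
position: [0.4708, -0.2663, 0.0306]
tcp_rot: [[-0.976, 0.216, 0.002], [0.216, 0.976, -0.002], [-0.002, -0.001, -1.0]]
force: [0.7, 0.4, 0.2]
opening: 0.507
grasp_force: 0.0
```

Emit:
step_arm --pt "0 0 0 0 0 0 1" --pt "0 0 0 0 0 0 1" --pt "0 0 0 0 0 0 1" --pt "0 0 0 0 0 0 1"

```text
time_s: 3.15
position: [0.4704, -0.2667, 0.03]
tcp_rot: [[-0.976, 0.217, 0.001], [0.217, 0.976, -0.001], [-0.002, -0.001, -1.0]]
force: [-1.7, -0.7, 4.5]
opening: 0.295
grasp_force: 29.5
```

```bash
python3 go.py 0.4995 -0.107 0.085 -9.8
```

```text
p [ 0.4704 -0.2667  0.03  ] yaw -12.52 t 3.15 op 0.29477424878564257 F [-1.7 -0.7  4.5] gf 29.53423798084259
shift [ 0.02   0.541 -0.184] turn [-0.001  0.002 -0.061]
```

Emit:
step_arm --pt "0 0 -0.1 0 0 0 1" --pt "0 0 -0.18 0 0 0 1" --pt "0.02 0.1 -0.18 0 0 -0.06 1" --pt "0.02 0.2 -0.18 0 0 -0.06 1" --pt "0.02 0.3 -0.18 0 0 -0.06 1" --pt "0.02 0.42 -0.18 0 0 -0.06 1" --pt "0.02 0.54 -0.18 0 0 -0.06 1" --pt "0.02 0.54 -0.18 0 0 -0.06 1"

```text
time_s: 3.82
position: [0.498, -0.1005, 0.0828]
tcp_rot: [[-0.986, 0.166, -0.004], [0.166, 0.986, 0.003], [0.004, 0.003, -1.0]]
force: [-0.2, 0.1, -1.5]
opening: 0.296
grasp_force: 29.5
```

Emit:
step_arm --pt "0 0 0 0 0 0 1" --pt "0 0 0 0 0 0 1"

```text
time_s: 3.98
position: [0.4993, -0.1066, 0.083]
tcp_rot: [[-0.986, 0.17, -0.0], [0.17, 0.986, -0.0], [0.0, -0.0, -1.0]]
force: [0.2, -0.3, -1.3]
opening: 0.293
grasp_force: 29.5
```

```bash
python3 go.py 0.4995 -0.107 0.039 -9.8; python3 - <<'E'
from h import *
a=snap('scene','s2'); b=snap('top','t2')
A=cv2.resize(a['image'][150:300,260:400,::-1],None,fx=3,fy=3,interpolation=2)
B=cv2.resize(b['image'][140:270,270:390,::-1],None,fx=3,fy=3,interpolation=2)
h=450; B=cv2.copyMakeBorder(B,0,h-B.shape[0],0,0,0)
cv2.imwrite('pics/ab2.png',np.hstack([A,B]))
E
```

```text
p [ 0.4993 -0.1066  0.083 ] yaw -9.77 t 3.9833 op 0.29282064667612534 F [ 0.2 -0.3 -1.3] gf 29.541225135326385
shift [-0.001 -0.001  0.147] turn [-0.    -0.     0.001]
```

View pics/ab2.png

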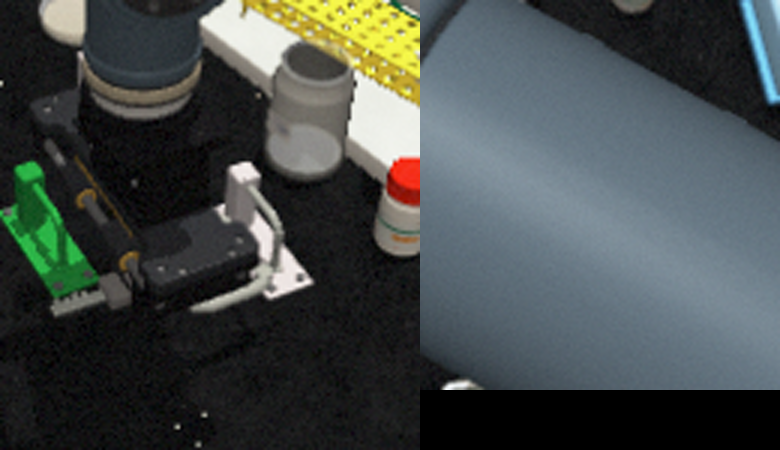

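The scene view (left) shows the key held, with its hook in front of the white eye: fob at (117,292), hook's right arm from (195,308) to (278,275). The top view is blocked by the arm. I'll check that the key is flat by comparing predicted pixels.

```bash
python3 - <<'E'
from h import *
S=dict(np.load('pics/s2.npz')); s=read_state(); p=np.array(s['position']); a=np.radians(-9.77)
R=np.array([[np.cos(a),-np.sin(a)],[np.sin(a),np.cos(a)]])
o=p[:2]+R@[.029,0]; 
for m in [(-91,0,5),(-53,13,14),(-53,-13,14),(-53,-13,0),(0,-42,5),(30,-37,11),(60,-37,11),(69,-30,5)]:
    m=np.array(m)/1000; print((m*1000).round(),((px(S,np.r_[R@m[:2]+o,m[2]+.053])-[260,150])*3).round(0))
print('bar foot',((px(S,[.631,-.1164,.004])-[260,150])*3).round())
I=S['image'][205:265,270:370,::-1]; cv2.imwrite('pics/c2.png',cv2.resize(I,None,fx=8,fy=8,interpolation=2)[:600,:800])
E
```

```text
[-91.   0.   5.] [ 55. 317.]
[-53.  13.  14.] [ 96. 278.]
[-53. -13.  14.] [112. 303.]
[-53. -13.   0.] [112. 316.]
[  0. -42.   5.] [199. 315.]
[ 30. -37.  11.] [233. 290.]
[ 60. -37.  11.] [270. 276.]
[ 69. -30.   5.] [275. 271.]
bar foot [274. 267.]
```

View pics/c2.png

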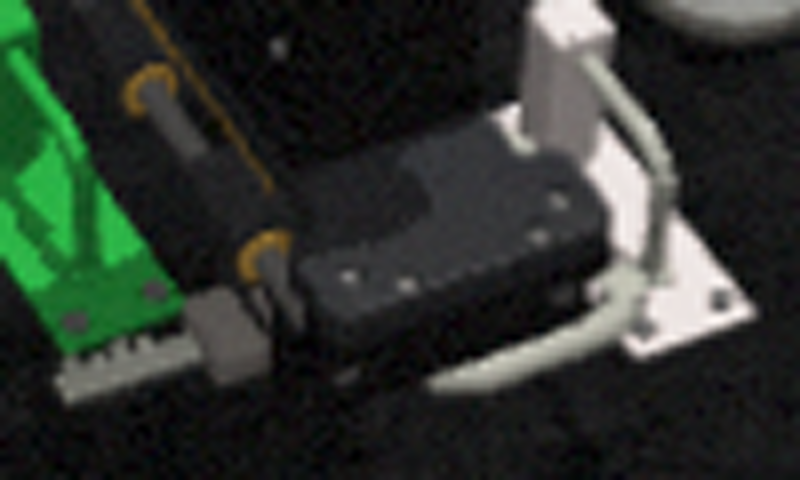

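The key is held essentially flat, with the hook front at (640,285), the fob back at (190,300) and the blade tip at (62,388). These match the prediction to within 2 image pixels. I'll lower it and start the push.

Emit:
step_arm --pt "0 0 0.07 0 0 0 1" --pt "0 0 0.135 0 0 0 1" --pt "0 0 0.135 0 0 0 1" --pt "0 0 0.135 0 0 0 1" --pt "-0.03 0 0.135 0 0 0 1" --pt "-0.06 0 0.135 0 0 0 1" --pt "-0.08 0 0.135 0 0 0 1" --pt "-0.08 0 0.135 0 0 0 1"

```text
time_s: 4.75
position: [0.5264, -0.1121, 0.0438]
tcp_rot: [[-0.985, 0.171, 0.006], [0.171, 0.985, -0.003], [-0.006, -0.001, -1.0]]
force: [-0.0, -0.2, -2.4]
opening: 0.292
grasp_force: 29.5
```

```bash
python3 go.py 0.5856 -0.1218 0.041 -9.8; python3 - <<'E'
from h import *
a=snap('scene','s3'); I=a['image'][200:275,280:380,::-1]; cv2.imwrite('pics/c3.png',cv2.resize(I,None,fx=8,fy=8,interpolation=2))
E
```

```text
p [ 0.5264 -0.1121  0.0438] yaw -9.82 t 4.75 op 0.2923804861369472 F [-0.  -0.2 -2.4] gf 29.540686011314392
shift [-0.2    0.002  0.011] turn [-0.002  0.008 -0.   ]
```

View pics/c3.png

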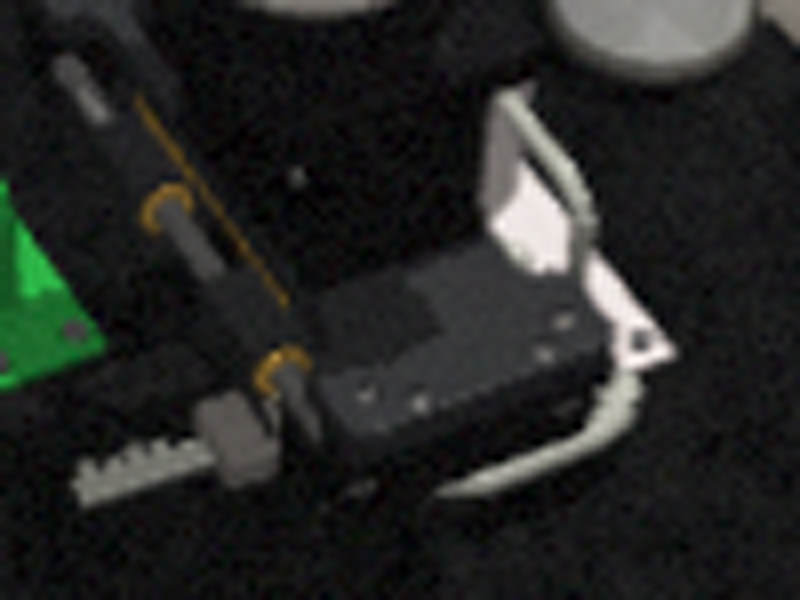

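The scene shows the hook low, just short of the plate (hook front at (635,385), plate corner at (675,352)), with the bar clear of the jaws. I'll push along -x of the tool.

Emit:
step_arm --pt "-0.03 0 0 0 0 0 1" --pt "-0.06 0 0 0 0 0 1" --pt "-0.09 0 0 0 0 0 1" --pt "-0.12 0 0 0 0 0 1" --pt "-0.15 0 0 0 0 0 1" --pt "-0.18 0 0 0 0 0 1" --pt "-0.2 0 0 0 0 0 1" --pt "-0.2 0 0 0 0 0 1"

```text
time_s: 5.47
position: [0.585, -0.1219, 0.043]
tcp_rot: [[-0.985, 0.171, 0.005], [0.171, 0.985, -0.002], [-0.005, -0.001, -1.0]]
force: [-0.2, 0.2, -1.4]
opening: 0.289
grasp_force: 29.5
```

Emit:
step_arm --pt "0 0 0 0 0 0 1" --pt "0 0 0 0 0 0 1"

```text
time_s: 5.63
position: [0.5816, -0.1207, 0.0425]
tcp_rot: [[-0.985, 0.171, -0.001], [0.171, 0.985, 0.0], [0.001, 0.0, -1.0]]
force: [-0.2, -0.4, -1.3]
opening: 0.295
grasp_force: 29.5
```

```bash
python3 go.py 0.5856 -0.1218 0.037 -9.8; python3 - <<'E'
from h import *
a=snap('scene','s4'); I=a['image'][190:265,290:390,::-1]; cv2.imwrite('pics/c4.png',cv2.resize(I,None,fx=8,fy=8,interpolation=2))
E
```

```text
p [ 0.5816 -0.1207  0.0425] yaw -9.82 t 5.6333 op 0.29486379179350397 F [-0.2 -0.4 -1.3] gf 29.540516138076782
shift [-0.014 -0.001  0.018] turn [ 0.    -0.001 -0.001]
```

View pics/c4.png

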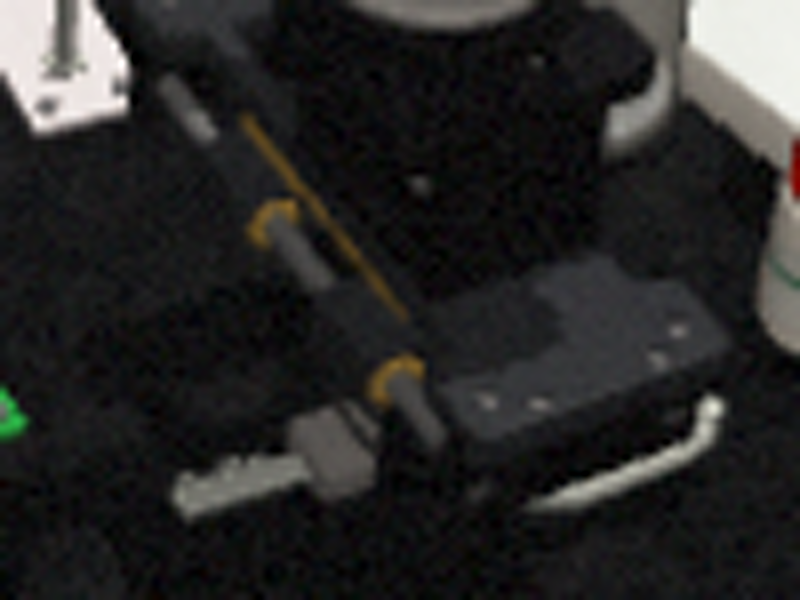

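The scene shows the key at full push: fob at (335,455), hook corner at (712,408) and almost no contact force, so the gate should have closed. The fit puts the bar at key x≈19 mm. I'll push a little deeper, lower it, release and go up.

Emit:
step_arm --pt "-0.014 0 0 0 0 0 1" --pt "-0.014 0 0.015 0 0 0 1" --pt "-0.014 0 0.022 0 0 0 1" --pt "-0.014 0 0.022 0 0 0 1" --pt "-0.014 0 0.022 0 0 0 -0.3" --pt "-0.014 0 0.022 0 0 0 -0.3" --pt "-0.014 0 0.022 0 0 0 -0.3" --pt "-0.014 0 0.022 0 0 0 -0.3"

```text
time_s: 6.35
position: [0.5864, -0.1218, 0.0364]
tcp_rot: [[-0.985, 0.171, 0.001], [0.171, 0.985, -0.0], [-0.001, -0.0, -1.0]]
force: [0.6, 0.6, 0.0]
opening: 0.515
grasp_force: 0.0
```

Emit:
step_arm --pt "0 0 0 0 0 0 -0.3" --pt "0 0 0 0 0 0 -0.3" --pt "0 0 -0.08 0 0 0 -0.3" --pt "0 0 -0.16 0 0 0 -0.3" --pt "0 0 -0.28 0 0 0 -0.3" --pt "0 0 -0.4 0 0 0 -0.3" --pt "0.5 0 -0.5 0 0 0 -0.3" --pt "0.5 0 -0.5 0 0 0 -0.3"

```text
time_s: 7.02
position: [0.5083, -0.1091, 0.1751]
tcp_rot: [[-0.985, 0.17, 0.008], [0.17, 0.985, -0.004], [-0.009, -0.002, -1.0]]
force: [-0.5, -0.0, 0.3]
opening: 0.651
grasp_force: 0.0
```

Emit:
step_arm --pt "0 0.9 0 0 0 0 -0.3" --pt "0 0.9 0 0 0 0 -0.3" --pt "0 0.9 0 0 0 0 -0.3" --pt "0 0.9 0 0 0 0 -0.3" --pt "0 0.9 0 0 0 0 -0.3" --pt "0 0.9 0 0 0 0 -0.3" --pt "0 0.9 0 0 0 0 -0.3" --pt "0 0.9 0 0 0 0 -0.3"

```text
time_s: 7.68
position: [0.5521, 0.1628, 0.1726]
tcp_rot: [[-0.986, 0.166, 0.002], [0.166, 0.986, 0.002], [-0.002, 0.002, -1.0]]
force: [0.8, -0.4, -0.2]
opening: 0.649
grasp_force: 0.0
```

```bash
python3 - <<'E'
from h import *
a=snap('scene','s5'); b=snap('top','t5')
A=cv2.resize(a['image'][185:270,290:390,::-1],None,fx=4,fy=5,interpolation=2)
B=cv2.resize(b['image'][145:230,280:380,::-1],None,fx=4,fy=5,interpolation=2)
cv2.imwrite('pics/c5.png',np.hstack([A,B]))
E
```

```text
(no output)
```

View pics/c5.png

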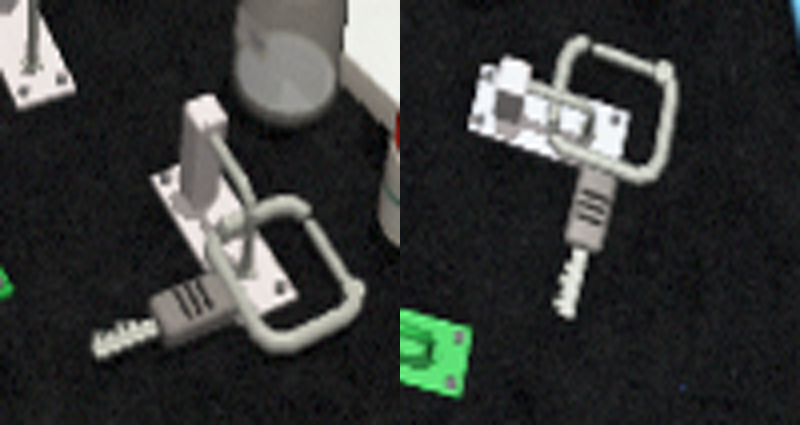

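The bar foot, scene crop (245,270), stands inside the hook. The gate is shut from the nose at (310,212) to the hinge at (355,285), and the top view agrees. The key lies flat, and the robot is clear.

Emit:
step_arm --pt "0 0 0 0 0 0 -0.3" --pt "0 0 0 0 0 0 -0.3" --pt "0 0 0 0 0 0 -0.3"

```text
time_s: 8.03
position: [0.5516, 0.1569, 0.1724]
tcp_rot: [[-0.985, 0.173, -0.0], [0.173, 0.985, -0.0], [0.0, -0.0, -1.0]]
force: [-0.7, -0.5, 0.4]
opening: 0.654
grasp_force: 0.0
```

```bash
python3 -c "
from rig import *
print(hand_in())"
```

```text
the job is handed in; nothing more can be done
None
```

The snap key is on the white closed eye with its gate shut behind the bar. It has been let go and lies on the worktop, with the hook resting on the eye's foot plate; the job was handed in at about 8 s, and no verdict came back.

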